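# Lever open the finds case

## Robot

A 6-joint arm with a two-finger parallel gripper is mounted at the origin on the work surface. World frame = base frame: x ahead of the robot, y to its left, z up, the work surface at z = 0. Lengths are in m, angles in degrees, forces in N, time in s.
With the tool pointing down it reaches from about 0.3 to 0.75 m from the base axis. Payload 8.5 kg.
Tool frame: the origin (TCP) lies at the very end of the fingers, on their centre line; the grasp point (between the pads) lies 19 mm behind it; z points along the fingers, y is the line along which they close (so a half turn about z gives the same grasp; the last joint's range is limited). The gripper opens to 85 mm and grips with 20 to 120 N. Pads are 22 mm wide; open, the fingers measure 114 mm over their backs; the gripper's body (76 mm by 85 mm) begins 54 mm behind the grasp point. The pads swing forward as they close: fully open they stand 13 mm farther back than shut.
Start: joints at [-89.513, 21.807, 74.336, -0, 83.858, -12.336], TCP at [0.122, -0.536, 0.231] pointing down, gripper open.
Joint ranges: [-178.18, 178.18], [-50.72, 133.34], [12.68, 142.11], [-81.47, 261.47], [9.98, 163.14], [-165.26, 165.26]. Speed limits (degrees/s): [136.94, 136.94, 180, 180, 180, 180].

## Interface

Orientations are given as a 3x3 rotation matrix whose columns are the frame's x, y, z axes.
In Python, from rig import observe, cams, ticket gives the robot as it stands.
- The arm moves only by the tool move_arm, never from a script. Its arguments are lists of equal length, an entry for each row: "jaw": the finger opening in cm, from 0 to 8.54; "dp": the shift along the tool's x, y, z in cm, a list of three; "turn": the turn, a rotation vector about the tool's x, y, z in rad, a list of three. In form: {"jaw": [jaw, ...], "dp": [[tx, ty, tz], ...], "turn": [[wx, wy, wz], ...]}. A call has 1 to 12 rows; each row shifts and turns the commanded pose from where the row before left it, along the tool's axes as they then stand; what a row does not reach is not made up. A row lasts 1/12 s, in which the tool goes at most 41.7 mm and 7.16 degrees, less where a joint would pass 70% of its speed; a pose out of reach is approached as far as the arm can. A call is refused whole if a number of a shift passes 4.17 or a number of a turn 0.125, either way. A call with a gripper value outside its range is refused whole. The fingers move at their own pace and stop on an object; "force" is the grip in N (left out, the last holds). Time passes only in rows, so rows that do not move let the fingers close. It gives the time, the measured TCP pose, the force, the opening and the grip force at its end, in the units of the state.
- observe(): the state, without advancing time (a new reading comes with each control period).
- cams.get_image(name): name is "scene" or "side" or "wrist"; returns (picture, depth): 480x640x3 uint8, red, green, blue; 480x640 float32, m along the optical axis (not along the pixel's ray), 0 where there is no reading.
- cams.calibration(name): a dict with "vertical_fov" (degrees; the focal length in pixels is half the picture's height over the tangent of half this angle, whatever the lens; pixels are square), "cx", "cy" (the principal point, pixels), "view" (4x4, takes a point from world to camera coordinates); the wrist camera has in their place "tool_from_camera" (4x4, takes a point from camera to tool coordinates, whose origin is the TCP and whose axes are the flange's). Camera axes: x right, y up, looking along -z (the intrinsics and any distortion apply to the point x, -y, -z); pixel columns grow to the right and rows downward; lengths in m; the calibration is good to about 2 mm. A picture is of the moment at which its call begins: read the wrist's pose just before it. calibration takes no time and is no camera call.
- ticket.close_job(): hands the job in; it is judged then, once.
Trained networks look in the newest picture that a camera, given by its name, has taken for a name from the list of things; names that differ only in an ending like _2 or _b are one class to them, and where a whole thing is asked for, a point or a joint stands for the part that bears it (a point fixed in the world has none). Each returns a list of dicts, best first, with "p" (0 to 1); they miss things now and then, are a little off and sometimes report something else, mostly with a low value. They report only what shows in the picture. A call takes as long as a camera call. They do not tell look-alikes from the thing itself.
- cams.spot_in(camera, query): "box" ([centre column, centre row, width, height] as shares, 0 to 1, of the picture: columns of its width, rows of its height, round what is visible of it).
- cams.outline_of(camera, query): "mask" (480x640 bool, what is visible of it) and "box" ([centre column, centre row, width, height] as shares, 0 to 1, of the picture: columns of its width, rows of its height, round what is visible of it).
- cams.mark_of(camera, query): "location" ([column, row] as shares, 0 to 1, of the picture: columns of its width, rows of its height: a listed point, or the origin of a listed thing).
The state is a dict: "time_s": time; "q": joint angles; "qvel": joint speeds; "joint_efforts": joint torques, N m; "position": TCP position; "tool_rot": TCP orientation; "ft_force": force on the tool from outside, world axes, zero at the start; "wrist_torque": the same for the moment, N m; "grip_width": finger opening in m; "gripper_force": force on a finger pad.
Only numpy, scipy, OpenCV 4.12 (cv2) and the standard library are available. Lean on these libraries where they do the work, as an engineer would, in place of code of your own. Each camera call takes 0.05 s, during which the arm holds its last target. There are 200 camera calls.

## Task

Take the spatula from the padded mat, feel along the front of the wooden case for the one gap under the lid where its thin blade goes in, and lever the lid up with it, easing rather than forcing; the lid must be raised by the blade alone until it is well clear of the box. Then swing the lid on until it stands about upright and stays there, and lay (do not drop) the spatula flat back on the padded mat. Leave the sherds in the case, the brush and everything else on the table where they are.

Things in the scene. Friction and masses are not known exactly. Their poses are not given: they have to be found in the camera images.
- case: Wooden finds case, fixed to the table: 150 (x) by 210 (y) by 50 mm high without the lid, walls 8 mm, inner floor at 12 mm. Origin: centre of its underside. Local -x is the front, the hinge is along the +x side. In the middle of the front wall a notch 92 mm wide is cut down to 44 mm, 6 mm below the shut lid.
- notch (a point): Middle of the notch bottom at the outer front face, 44 mm above the table; +x into the case. A sill 30 mm deep, 110 mm wide juts out here, level with the notch bottom. A wooden slip fills the notch up to the lid but for one gap 30 mm wide, whose middle lies anywhere within 28 mm either side of this point (differs each time): only there does a blade go in.
- lid_hinge (a point): Middle of the hinge axis, on the back rim of the case: 50 mm above the table, 75 mm behind the case's centre. The hinge runs along the case's y.
- lid (a joint): Angle of the lid, a plain wooden board 150 by 210 by 8 mm with a paper label, no handle, flush with the case all round, its underside on the rim at 50 mm: 0 shut, grows as the front edge rises, 1.57 upright, stop at 1.75. Stiff hinge: the lid stays at any angle it is left (about 5 N at the front edge raises it).
- lid_edge (a point): Middle of the lid's front lower edge, 150 mm from the hinge axis; 50 mm above the table when shut.
- spatula: Conservator's spatula, 70 g, 185 mm long, lying along its x: square wooden handle 18 by 18 mm from x -95 to +15 mm, then a steel blade 20 mm wide, 2.5 mm thick, to x +90 mm, at mid-height of the handle (z 9 mm). Origin on the handle underside, below the centre of mass. The brush beside it has a thinner handle and a thick dark head.
- spatula_tip (a point): Middle of the blade end: x +90, z +9 mm from the spatula's origin.
- mat: Grey padded mat, fixed, 270 (x) by 180 (y) by 8 mm thick; origin at the centre of its underside. Spatula and brush lie on it, about 84 mm apart, either way round.
- brush: Flat brush, 145 mm long along its x, handle 14 by 12 mm, head 22 mm wide; lies on the mat. Origin on its underside near mid-length. Not to be moved.
- sherd_a: Potsherd, about 45 by 30 by 8 mm, inside the closed case on the padded floor. Origin on its underside. Not to be moved.
- sherd_b: A second potsherd, about 40 by 35 by 8 mm, inside the case. Not to be moved.
- jar: Glass jar with a lid, 56 mm across, 85 mm high, standing on the table; origin under its centre. Not to be moved.
- loupe: Black loupe, 48 mm across, 42 mm high, standing on the table; origin under its centre. Not to be moved.
- card_tray: Open cardboard tray 70 by 90 by 30 mm holding a sherd; origin under its centre. Not to be moved.
- scale_bar: White scale bar with black bands, 150 by 22 by 5 mm, flat on the table; origin under its centre. Not to be moved.
Not all that is in view belongs to the job. Leave any green look-alike of the spatula alone.

How it is judged:
By the outcome, as a careful person would: the job done as asked, in the order asked, and still so for the second after the job is handed in, with the robot touching nothing.
It also fails if it takes over 72 s, if anything falls off the work surface, if the arm or the gripper's body presses on something with over 40 N, if the wrist force passes 120 N, or if a joint passes its speed limit or range.

## Working session

There is one attempt and no reset: what is moved stays moved. The work goes in short steps, Python scripts to look and compute and a tool call to move; the robot and the scene stay as the last step left them, time stands still between calls to the robot, and variables do not carry over. Pictures are saved under pics/ and viewed, at most 10 in all, crops included, and the job is handed in when it is done.

Besides the shell and the picture viewer there is one more tool, called as name(argument=value, ...), one argument or row to a line, values as JSON. move_arm: Moves the arm, as the interface text tells. Its arguments: {"type":"object","properties":{"jaw":{"type":"array","items":{"type":"number"}},"dp":{"type":"array","items":{"type":"array","items":{"type":"number"}}},"turn":{"type":"array","items":{"type":"array","items":{"type":"number"}}},"force":{"type":"number"}},"required":["jaw","dp","turn"]}

```bash
ls; mkdir -p pics
cat > h.py <<'E'
import numpy as np, cv2
from rig import observe, cams, ticket
def K(name):
    c=cams.calibration(name); f=240/np.tan(np.radians(c["vertical_fov"])/2); return c,f
def T_wc(name,s=None):
    c,f=K(name)
    if name=="wrist":
        s=s or observe(); T=np.eye(4); T[:3,:3]=np.array(s["tool_rot"]); T[:3,3]=s["position"]
        return T@np.array(c["tool_from_camera"])
    return np.linalg.inv(np.array(c["view"]))
def px2w(name,u,v,d=None,z=None,s=None):
    c,f=K(name); T=T_wc(name,s)
    r=np.array([(u-c["cx"])/f,-(v-c["cy"])/f,-1.0])
    if d is None:
        w=T[:3,:3]@r; d=(z-T[2,3])/w[2]
    return (T@np.append(r*d,1))[:3]
def w2px(name,p,s=None):
    c,f=K(name); q=np.linalg.inv(T_wc(name,s))@np.append(p,1)
    return np.array([c["cx"]+f*q[0]/-q[2], c["cy"]-f*q[1]/-q[2]])
def save(n,im): cv2.imwrite("pics/"+n,cv2.cvtColor(im,cv2.COLOR_RGB2BGR))
E
python3 - <<'E'
from h import *
s=observe(); print(s["position"],np.round(s["tool_rot"],3).tolist(),s["grip_width"])
for n in ["scene","side"]:
    im,d=cams.get_image(n); save(n+"0.png",im); np.save(n+"d.npy",d)
    print(n, {k:v for k,v in cams.calibration(n).items() if k!="view"}, np.round(T_wc(n)[:3],3).tolist())
    for q in ["spatula","brush","case","lid","mat","lid_edge","spatula_tip","notch","lid_hinge"]:
        r=cams.mark_of(n,q)
        print(q,[(round(x["p"],2),(np.array(x["location"])*[640,480]).round().tolist()) for x in r[:3]])
E
```

```text
pics
[ 0.12204932 -0.53598217  0.23071882] [[0.975, 0.222, -0.0], [0.222, -0.975, 0.001], [0.0, -0.001, -1.0]] 0.08540868623515963
scene {'vertical_fov': 57.50023193723058, 'cx': 321.6535186479913, 'cy': 231.51372006731742} [[-0.143, -0.817, 0.559, 0.951], [0.99, -0.118, 0.081, 0.094], [0.0, 0.565, 0.825, 0.805]]
spatula [(0.73, [198.0, 255.0]), (0.66, [196.0, 159.0])]
brush [(0.84, [161.0, 251.0])]
case [(0.57, [352.0, 311.0])]Traceback (most recent call last):
  File "<stdin>", line 7, in <module>
ValueError: it knows: brush, card_tray, case, jar, lid_edge, lid_hinge, loupe, mat, notch, scale_bar, sherd, spatula, spatula_tip
```

Run:
```python
from h import *
for n in ["scene","side"]:
    im,d=cams.get_image(n); save(n+"0.png",im); np.save(n+"d.npy",d)
    print(n, {k:v for k,v in cams.calibration(n).items() if k!="view"}, np.round(T_wc(n)[:3],3).tolist())
    for q,z in [("spatula",.01),("mat",0),("lid_edge",.05),("spatula_tip",.017),("notch",.044),("lid_hinge",.05)]:
        r=cams.mark_of(n,q)
        print(q,[(round(x["p"],2),(np.array(x["location"])*[640,480]).round().tolist(),px2w(n,*(np.array(x["location"])*[640,480]),z=z).round(3).tolist()) for x in r[:3]])
```

```text
scene {'vertical_fov': 57.50023193723058, 'cx': 321.6535186479913, 'cy': 231.51372006731742} [[-0.143, -0.817, 0.559, 0.951], [0.99, -0.118, 0.081, 0.094], [0.0, 0.565, 0.825, 0.805]]
spatula [(0.97, [196.0, 158.0], [0.237, -0.324, 0.01]), (0.79, [194.0, 255.0], [0.511, -0.244, 0.01])]
mat [(0.67, [179.0, 254.0], [0.507, -0.279, 0.0])]
lid_edge [(0.69, [317.0, 284.0], [0.562, 0.029, 0.05]), (0.58, [159.0, 253.0], [0.539, -0.298, 0.05])]
spatula_tip [(0.83, [180.0, 290.0], [0.597, -0.244, 0.017]), (0.77, [165.0, 146.0], [0.215, -0.41, 0.017])]
notch [(0.59, [321.0, 287.0], [0.564, 0.037, 0.044])]
lid_hinge [(0.86, [393.0, 314.0], [0.604, 0.178, 0.05])]
side {'vertical_fov': 56.516846195729755, 'cx': 319.7937544526324, 'cy': 242.53310606057497} [[-0.935, -0.251, 0.252, 0.677], [0.355, -0.667, 0.655, 0.601], [0.003, 0.702, 0.712, 0.699]]
spatula [(0.79, [263.0, 194.0], [0.504, -0.234, 0.01]), (0.51, [349.0, 157.0], [0.245, -0.307, 0.01])]
mat [(0.98, [257.0, 192.0], [0.513, -0.263, -0.0]), (0.25, [249.0, 179.0], [0.518, -0.321, -0.0])]
lid_edge [(0.74, [264.0, 265.0], [0.57, 0.024, 0.05])]
spatula_tip [(0.85, [346.0, 131.0], [0.207, -0.416, 0.017]), (0.79, [226.0, 198.0], [0.591, -0.244, 0.017])]
notch [(0.73, [268.0, 269.0], [0.566, 0.031, 0.044])]
lid_hinge [(0.9, [267.0, 331.0], [0.607, 0.171, 0.05]), (0.6, [249.0, 179.0], [0.529, -0.252, 0.05])]
```

View pics/scene0.png

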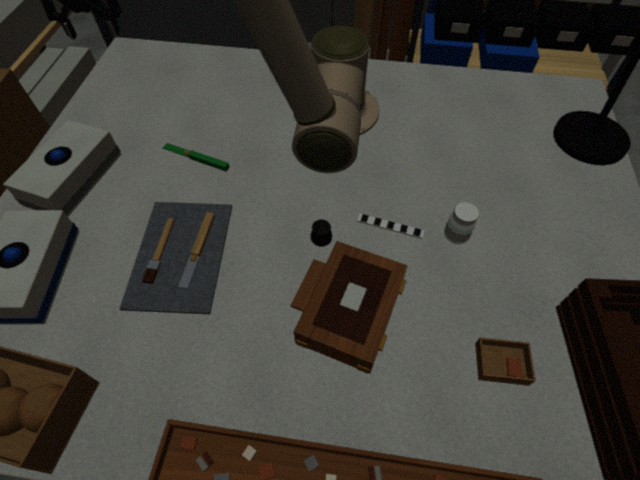

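View pics/side0.png

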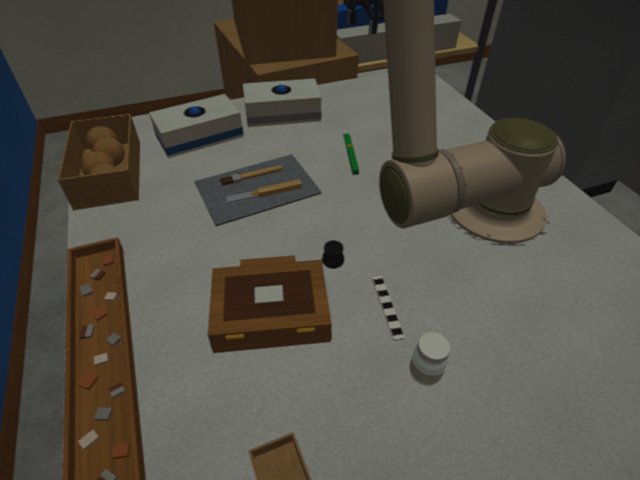

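The spatula candidates in the scene picture are the green one at (196,158) and the wood-handled one at (198,250). The second fits: pale wooden handle, steel blade, lying on the mat. The brush is at (158,250) with its dark head, and the green one is the look-alike. I'll confirm this from above with the wrist camera.

move_arm(
  jaw=[8.5, 8.5, 8.5, 8.5, 8.5, 8.5, 8.5, 8.5, 8.5, 8.5, 8.5, 8.5],
  dp=[
    [3.6, -1.7, -0.3],
    [3.6, -1.7, -0.3],
    [3.6, -1.7, -0.3],
    [3.6, -1.7, -0.3],
    [3.6, -1.7, -0.3],
    [3.6, -1.7, -0.3],
    [3.6, -1.7, -0.3],
    [3.6, -1.7, -0.3],
    [3.6, -1.7, -0.3],
    [3.4, -1.7, 0],
    [0, 0, 0],
    [0, 0, 0],
  ],
  turn=[
    [0, 0, 0],
    [0, 0, 0],
    [0, 0, 0],
    [0, 0, 0],
    [0, 0, 0],
    [0, 0, 0],
    [0, 0, 0],
    [0, 0, 0],
    [0, 0, 0],
    [0, 0, 0.1],
    [0, 0, 0.1],
    [0, 0, 0.1],
  ],
)

```text
time_s: 1.9
position: [0.4348, -0.2894, 0.2583]
tool_rot: [[0.997, -0.077, 0.0], [-0.077, -0.997, 0.0], [0.0, -0.0, -1.0]]
ft_force: [0.4, 0.3, 0.3]
grip_width: 0.0847
gripper_force: 0.0
```

Run:
```python
from h import *
s=observe(); print(s["time_s"],s["position"],np.round(s["tool_rot"],3).tolist(),s["q"])
im,d=cams.get_image("wrist"); save("w1.png",im); np.save("w1d.npy",d)
print(cams.calibration("wrist")["tool_from_camera"])
for q,z in [("spatula",.008),("spatula_tip",.017),("brush",.008)]:
    r=cams.mark_of("wrist",q)
    print(q,[(round(x["p"],2),(np.array(x["location"])*[640,480]).round().tolist(),px2w("wrist",*(np.array(x["location"])*[640,480]),z=z,s=s).round(4).tolist()) for x in r[:3]])
r=cams.outline_of("wrist","spatula")[0]; m=r["mask"]
ys,xs=np.nonzero(m); 
P=np.array([px2w("wrist",u,v,z=.02,s=s)[:2] for u,v in zip(xs[::5],ys[::5])])
c=P.mean(0); U,S,V=np.linalg.svd(P-c,full_matrices=False); t=(P-c)@V[0]
print("axis",V[0],"ends",c+V[0]*t.min(),c+V[0]*t.max(),"n",len(xs))
# lid top and case from depth of scene camera
ds=np.load("scened.npy"); c,f=K("scene"); T=T_wc("scene")
v,u=np.mgrid[200:400,260:440]; dd=ds[200:400,260:440]
X=np.stack([(u-c["cx"])/f*dd,-(v-c["cy"])/f*dd,-dd],-1)@T[:3,:3].T+T[:3,3]
k=(abs(X[...,2]-.058)<.006); pts=X[k][:,:2].astype(np.float32)
print("lid", cv2.minAreaRect(pts), len(pts), np.median(X[k][:,2]))
k=(abs(X[...,2]-.044)<.004)
print("sillish", X[k].mean(0), k.sum())
```

```text
1.9 [ 0.43483607 -0.28938894  0.25829243] [[0.997, -0.077, 0.0], [-0.077, -0.997, 0.0], [0.0, -0.0, -1.0]] [-4.66465245e+01  1.79415360e+01  7.57360888e+01  4.15768647e-03
  8.63189898e+01  4.77793692e+01]
[[ 1.17147562e-03  9.63395529e-01  2.68081484e-01  6.74284460e-02]
 [ 9.99998516e-01 -1.46717082e-03  9.02680467e-04  5.32988327e-05]
 [ 1.26295966e-03  2.68080029e-01 -9.63395818e-01 -1.42332836e-01]
 [ 0.00000000e+00  0.00000000e+00  0.00000000e+00  1.00000000e+00]]
spatula [(0.88, [269.0, 142.0], [0.5041, -0.2387, 0.008]), (0.66, [366.0, 358.0], [0.2376, -0.3296, 0.008])]
spatula_tip [(0.94, [437.0, 376.0], [0.2128, -0.4144, 0.017]), (0.67, [257.0, 49.0], [0.5913, -0.2392, 0.017])]
brush [(0.59, [343.0, 122.0], [0.5188, -0.3182, 0.008])]
axis [-0.99980197  0.01990015] ends [ 0.5912513  -0.23940534] [ 0.40432773 -0.23568479] n 3681
lid ((0.5848495960235596, 0.10338565707206726), (0.1570403128862381, 0.21187007427215576), 75.70849609375) 8240 0.06126897652758795
sillish [0.5444263  0.02059532 0.04558789] 973
```

View pics/w1.png

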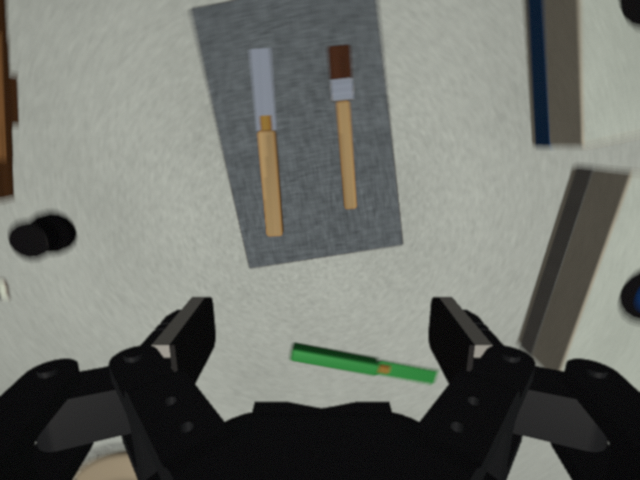

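The wrist picture shows the spatula at (268,140), wooden handle with the steel blade end at (257,49). The brush is at (343,120) with its dark head, and the green look-alike is off the mat at (365,362). I take the one at (268,140).

move_arm(
  jaw=[5, 5, 5, 5, 5, 5, 5, 5, 5, 5, 5],
  dp=[
    [2.8, -2.8, 0],
    [2.8, -2.8, 0],
    [0, 0, 3.5],
    [0, 0, 3.5],
    [0, 0, 3.5],
    [0, 0, 3.5],
    [0, 0, 3.5],
    [0, 0, 3],
    [0, 0, 1.5],
    [0, 0, 0],
    [0, 0, 0],
  ],
  turn=[
    [0, 0, -0.03],
    [0, 0, -0.03],
    [0, 0, 0],
    [0, 0, 0],
    [0, 0, 0],
    [0, 0, 0],
    [0, 0, 0],
    [0, 0, 0],
    [0, 0, 0],
    [0, 0, 0],
    [0, 0, 0],
  ],
  force=100,
)

```text
time_s: 3.07
position: [0.4926, -0.239, 0.0384]
tool_rot: [[1.0, -0.016, -0.001], [-0.016, -1.0, 0.0], [-0.001, -0.0, -1.0]]
ft_force: [0.2, -0.4, 0.5]
grip_width: 0.05
gripper_force: 0.0
```

Run:
```python
from h import *
s=observe(); print(s["time_s"],s["position"],np.round(s["tool_rot"],3).tolist(),s["grip_width"])
im,d=cams.get_image("wrist")
r=cams.outline_of("wrist","spatula")
for k in r[:2]:
    m=k["mask"]; ys,xs=np.nonzero(m); print(k["p"],len(xs),k["box"])
    P=np.array([px2w("wrist",u,v,z=.02,s=s)[:2] for u,v in zip(xs[::5],ys[::5])])
    c=P.mean(0); U,S,V=np.linalg.svd(P-c,full_matrices=False); t=(P-c)@V[0]
    print("axis",V[0],"ends",c+V[0]*t.min(),c+V[0]*t.max())
# boundaries along tool x just ahead of fingers: project handle centre line
for X in [.48,.495,.51,.52]: print(X,w2px("wrist",[X,-.238,.026],s))
save("w2.png",im)
```

```text
3.0667 [ 0.49258462 -0.23903234  0.03836032] [[1.0, -0.016, -0.001], [-0.016, -1.0, 0.0], [-0.001, -0.0, -1.0]] 0.05004702756002535
0.65 14522 [0.498, 0.489, 0.0753, 0.7238]Traceback (most recent call last):
  File "<stdin>", line 7, in <module>
  File "h.py", line 12, in px2w
    c,f=K(name); T=T_wc(name,s)
                   ~~~~^^^^^^^^
  File "h.py", line 6, in T_wc
    c,f=K(name)
        ~^^^^^^
  File "h.py", line 4, in K
    c=cams.calibration(name); f=240/np.tan(np.radians(c["vertical_fov"])/2); return c,f
ValueError: time passes only in moves, steps and waits
```

move_arm(
  jaw=[5, 5, 5, 1, 1, 1, 1, 1, 1],
  dp=[
    [0, 0, 1.3],
    [0, 0, 1.3],
    [0, 0, 0],
    [0, 0, 0],
    [0, 0, 0],
    [0, 0, 0],
    [0, 0, 0],
    [0, 0, 0],
    [0, 0, 0],
  ],
  turn=[
    [0, 0, 0],
    [0, 0, 0],
    [0, 0, 0],
    [0, 0, 0],
    [0, 0, 0],
    [0, 0, 0],
    [0, 0, 0],
    [0, 0, 0],
    [0, 0, 0],
  ],
  force=100,
)

```text
time_s: 3.92
position: [0.4933, -0.2391, 0.014]
tool_rot: [[1.0, -0.016, 0.002], [-0.016, -1.0, -0.002], [0.002, 0.002, -1.0]]
ft_force: [-1.2, 0.8, 6.7]
grip_width: 0.0151
gripper_force: 98.4
```

```bash
python3 - <<'E'
s=open("h.py").read()
s=s.replace("def K(name):\n    c=cams.calibration(name)","_c={}\ndef K(name):\n    if name not in _c: _c[name]=cams.calibration(name)\n    c=_c[name]")
open("h.py","w").write(s)
E
python3 - <<'E'
from h import *
s=observe(); print(s["time_s"],s["position"],s["grip_width"],s["gripper_force"],s["ft_force"])
im,d=cams.get_image("wrist")
m=cams.outline_of("wrist","spatula"); print([(k["p"],k["box"]) for k in m[:2]])
r=cams.mark_of("wrist","spatula_tip"); print([(k["p"],np.array(k["location"])*[640,480],px2w("wrist",*(np.array(k["location"])*[640,480]),z=.017,s=s)) for k in r[:2]])
save("w2.png",im)
E
```

```text
3.9167 [ 0.49329611 -0.23905583  0.01398032] 0.015133994557944501 98.42703938484192 [-1.16858816  0.77099277  6.66481034]
[(0.76, [0.5008, 0.4715, 0.0881, 0.7475])]
[(0.65, array([321.6 ,  51.12]), array([ 0.59074845, -0.24043172,  0.017     ]))]
```

View pics/w2.png

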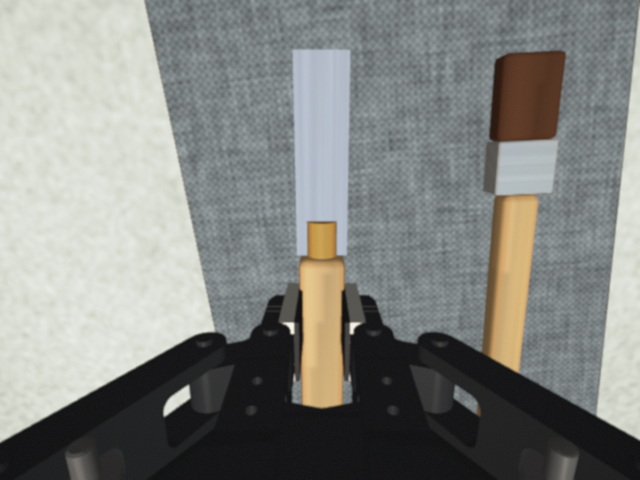

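The spatula is gripped: handle between the pads at (321,330), blade tip at (321,50), brush untouched at (525,100). Now I lift and plan the look at the notch.

move_arm(
  jaw=[1, 1, 1, 1, 1],
  dp=[
    [0, 0, -2],
    [0, 0, -3],
    [0, 0, -4],
    [0, 0, -4],
    [0, 0, -2],
  ],
  turn=[
    [0, 0, 0],
    [0, 0, 0],
    [0, 0, 0],
    [0, 0, 0],
    [0, 0, 0],
  ],
)

```text
time_s: 4.48
position: [0.4937, -0.2392, 0.1679]
tool_rot: [[1.0, -0.016, 0.006], [-0.016, -1.0, -0.005], [0.006, 0.005, -1.0]]
ft_force: [0.4, -0.3, 0.1]
grip_width: 0.0148
gripper_force: 98.0
```

```bash
cat >> h.py <<'E'
from scipy.spatial.transform import Rotation as Ro
YAW=np.radians(75.0); NT=np.array([0.5656,0.0316,0.0])
E_=np.array([np.cos(YAW),np.sin(YAW),0]); N_=np.array([-np.sin(YAW),np.cos(YAW),0]); Z_=np.array([0,0,1.])
def casep(a,b,z): return NT+a*E_+b*N_+z*Z_
def toolR(yaw,th=0):
    e=np.array([np.cos(yaw),np.sin(yaw),0]); x=np.cos(th)*e+np.sin(th)*Z_; z=np.sin(th)*e-np.cos(th)*Z_
    return np.stack([x,np.cross(z,x),z],1)
def plan(p,R,n,s=None):
    s=s or observe(); p0=np.array(s["position"]); R0=np.array(s["tool_rot"])
    w=Ro.from_matrix(R0.T@R).as_rotvec(); st=w/n; Rc=R0; d=(p-p0)/n
    dps=[]
    for i in range(n):
        dps.append((Rc.T@d*100).round(1).tolist()); Rc=Rc@Ro.from_rotvec(st).as_matrix()
    print("turn/row",st.round(3).tolist(),"n",n); print("dp",dps)
E
python3 - <<'E'
from h import *
s=observe(); print(s["position"],s["grip_width"],s["gripper_force"])
plan(casep(-.2335,.05,.13),toolR(YAW,0),12)
print(px2w("scene",320,232,z=.02))
E
```

```text
[ 0.49372312 -0.23924221  0.16791483] 0.014813400174410104 98.01327109336853
turn/row [0.001, -0.0, -0.11] n 12
dp [[-0.3, -0.5, 0.3], [-0.3, -0.5, 0.3], [-0.2, -0.5, 0.3], [-0.1, -0.6, 0.3], [-0.1, -0.6, 0.3], [-0.0, -0.6, 0.3], [0.0, -0.6, 0.3], [0.1, -0.6, 0.3], [0.2, -0.5, 0.3], [0.2, -0.5, 0.3], [0.3, -0.5, 0.3], [0.3, -0.5, 0.3]]
[0.42054884 0.01416233 0.02      ]
```

move_arm(
  jaw=[1, 1, 1, 1, 1, 1, 1, 1, 1, 1, 1, 1],
  dp=[
    [-0.3, -0.5, 0.2],
    [-0.3, -0.5, 0.2],
    [-0.2, -0.5, 0.2],
    [-0.1, -0.6, 0.2],
    [-0.1, -0.6, 0.2],
    [0, -0.6, 0.2],
    [0, -0.6, 0.2],
    [0.1, -0.6, 0.2],
    [0.2, -0.5, 0.2],
    [0.2, -0.5, 0.2],
    [0.3, -0.5, 0.2],
    [0.3, -0.5, 0.2],
  ],
  turn=[
    [0, 0, -0.11],
    [0, 0, -0.11],
    [0, 0, -0.11],
    [0, 0, -0.11],
    [0, 0, -0.11],
    [0, 0, -0.11],
    [0, 0, -0.11],
    [0, 0, -0.11],
    [0, 0, -0.11],
    [0, 0, -0.11],
    [0, 0, -0.11],
    [0, 0, -0.11],
  ],
)

```text
time_s: 5.48
position: [0.4551, -0.1798, 0.139]
tool_rot: [[0.258, 0.966, 0.001], [0.966, -0.258, -0.001], [-0.0, 0.001, -1.0]]
ft_force: [-0.2, 0.4, 0.2]
grip_width: 0.0153
gripper_force: 98.0
```

move_arm(
  jaw=[1, 1, 1, 1, 1, 1, 1, 1],
  dp=[
    [0, 0, 0],
    [0, 0, 0],
    [0, 0, 0],
    [0, 0, 0],
    [0, 0, 0],
    [0, 0, 0],
    [0, 0, 0],
    [0, 0, 0],
  ],
  turn=[
    [0, 0.11, 0],
    [0, 0.11, 0],
    [0, 0.11, 0],
    [0, 0.11, 0],
    [0, 0.11, 0],
    [0, 0.06, 0],
    [0, 0, 0],
    [0, 0, 0],
  ],
)

```text
time_s: 6.15
position: [0.455, -0.1805, 0.1384]
tool_rot: [[0.217, 0.964, 0.151], [0.792, -0.265, 0.551], [0.571, 0.0, -0.821]]
ft_force: [-0.2, -0.3, -1.4]
grip_width: 0.0152
gripper_force: 98.0
```

Run:
```python
from h import *
s=observe(); print(s["time_s"],s["position"],np.round(s["tool_rot"],3).tolist(),s["q"])
im,d=cams.get_image("wrist"); save("w3.png",im); np.save("w3d.npy",d)
for a,b,z in [(0,0,.044),(0,.046,.044),(0,-.046,.044),(0,0,.05),(-.03,.055,.044),(0,.105,.058)]: print(a,b,z,w2px("wrist",casep(a,b,z),s).round())
for q,z in [("notch",.044),("lid_edge",.05),("lid_hinge",.05)]:
    r=cams.mark_of("wrist",q)
    print(q,[(round(x["p"],2),(np.array(x["location"])*[640,480]).round().tolist(),px2w("wrist",*(np.array(x["location"])*[640,480]),z=z,s=s).round(4).tolist()) for x in r[:3]])
```

```text
6.15 [ 0.45496904 -0.18053329  0.13842778] [[0.217, 0.964, 0.151], [0.792, -0.265, 0.551], [0.571, 0.0, -0.821]] [-50.67078845  27.8762634   90.00485265  27.90676342  84.72730007
 -43.59843807]
0 0 0.044 [379.  59.]
0 0.046 0.044 [328.  59.]
0 -0.046 0.044 [431.  59.]
0 0 0.05 [380.  53.]
-0.03 0.055 0.044 [317.  86.]
0 0.105 0.058 [259.  46.]
notch [(0.92, [379.0, 62.0], [0.5646, 0.0282, 0.044])]
lid_edge [(0.97, [382.0, 56.0], [0.5661, 0.0279, 0.05])]
lid_hinge []
```

View pics/w3.png

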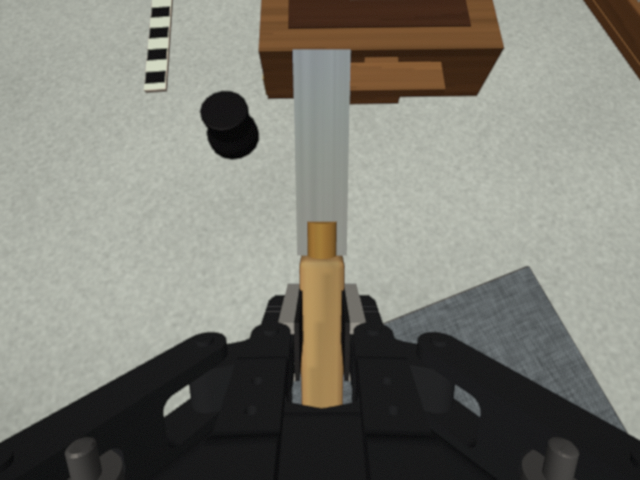

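move_arm(
  jaw=[1, 1, 1, 1, 1],
  dp=[
    [1.4, -0.3, 2.6],
    [1.4, -0.4, 2.6],
    [1.4, -0.4, 2.6],
    [0, 0, 0],
    [0, 0, 0],
  ],
  turn=[
    [0, 0, 0],
    [0, 0, 0],
    [0, 0, 0],
    [0, 0, 0],
    [0, 0, 0],
  ],
)

```text
time_s: 6.77
position: [0.4652, -0.0993, 0.0986]
tool_rot: [[0.214, 0.965, 0.149], [0.791, -0.261, 0.553], [0.573, -0.0, -0.82]]
ft_force: [0.4, 0.3, -0.2]
grip_width: 0.0151
gripper_force: 98.1
```

Run:
```python
from h import *
s=observe(); print(s["time_s"],s["position"])
im,d=cams.get_image("wrist"); np.save("w4d.npy",d); np.save("w4.npy",im)
for a,b,z in [(0,0,.044),(0,.046,.044),(0,-.046,.044),(0,0,.05),(-.03,.055,.044),(-.03,-.055,.044),(0,-.105,.058)]: print(a,b,z,w2px("wrist",casep(a,b,z),s).round())
for q,z in [("notch",.044),("lid_edge",.05)]:
    r=cams.mark_of("wrist",q)
    print(q,[(round(x["p"],2),(np.array(x["location"])*[640,480]).round().tolist(),px2w("wrist",*(np.array(x["location"])*[640,480]),z=z,s=s).round(4).tolist()) for x in r[:3]])
u,v=w2px("wrist",casep(0,0,.047),s).astype(int)
cr=im[max(0,v-60):v+60,u-100:u+100]; print("crop origin",u-100,max(0,v-60))
cr=cv2.convertScaleAbs(cr,alpha=1.6)
save("w4c.png",cv2.resize(cr,None,fx=4,fy=4,interpolation=cv2.INTER_CUBIC))
```

```text
6.7667 [ 0.46521736 -0.09932645  0.09860426]
0 0 0.044 [410. 102.]
0 0.046 0.044 [346. 103.]
0 -0.046 0.044 [475. 102.]
0 0 0.05 [412.  97.]
-0.03 0.055 0.044 [334. 138.]
-0.03 -0.055 0.044 [494. 138.]
0 -0.105 0.058 [570.  88.]
notch [(0.92, [411.0, 109.0], [0.5642, 0.0262, 0.044])]
lid_edge [(0.89, [414.0, 102.0], [0.5653, 0.0271, 0.05])]
crop origin 311 39
```

View pics/w4c.png

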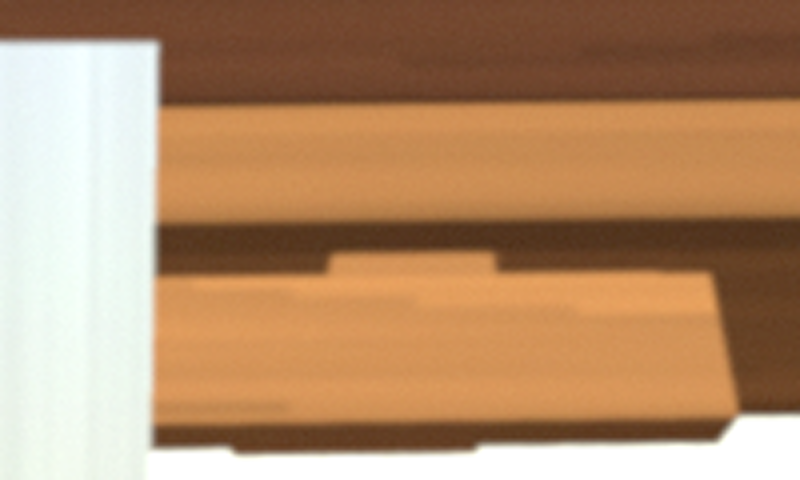

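The crop shows the sill running on inward under the lid only between crop columns 330 and 497 (full-image columns 393–435, row ~105). So the gap's middle is about 2.5 mm to the right of the notch middle. The rest of the notch is filled by the dark slip.

Run:
```python
from h import *
plan(casep(-.150,-.0025,.066),toolR(YAW,0),6)
```

```text
turn/row [0.001, -0.101, -0.001] n 6
dp [[-0.2, 1.1, 0.5], [-0.2, 1.1, 0.5], [-0.1, 1.1, 0.5], [-0.1, 1.1, 0.5], [-0.0, 1.1, 0.6], [0.0, 1.1, 0.6]]
```

move_arm(
  jaw=[1, 1, 1, 1, 1, 1, 1, 1],
  dp=[
    [-0.2, 1.1, 0.5],
    [-0.2, 1.1, 0.5],
    [-0.1, 1.1, 0.5],
    [-0.1, 1.1, 0.5],
    [0, 1.1, 0.6],
    [0, 1.1, 0.6],
    [0, 0, 0],
    [0, 0, 0],
  ],
  turn=[
    [0, -0.1, 0],
    [0, -0.1, 0],
    [0, -0.1, 0],
    [0, -0.1, 0],
    [0, -0.1, 0],
    [0, -0.108, 0],
    [0, 0, 0],
    [0, 0, 0],
  ],
)

```text
time_s: 7.58
position: [0.5309, -0.1125, 0.0662]
tool_rot: [[0.262, 0.965, 0.001], [0.965, -0.262, 0.003], [0.003, 0.0, -1.0]]
ft_force: [-0.2, -0.6, -0.6]
grip_width: 0.0151
gripper_force: 98.1
```

Run:
```python
from h import *
s=observe(); print(s["time_s"],s["position"],np.round(s["tool_rot"],4).tolist(),s["ft_force"])
d=np.array(s["position"])-NT; print("a,b",d@E_,d@N_)
plan(casep(-.1135,-.0025,.052),toolR(YAW,0),4)
im,_=cams.get_image("wrist"); np.save("w5.npy",im)
for q,z in [("notch",.044),("lid_edge",.05),("spatula_tip",.065)]:
    r=cams.mark_of("wrist",q)
    print(q,[(round(x["p"],2),(np.array(x["location"])*[640,480]).round(1).tolist(),px2w("wrist",*(np.array(x["location"])*[640,480]),z=z,s=s).round(4).tolist()) for x in r[:3]])
print(w2px("wrist",casep(0,0,.044),s),w2px("wrist",casep(-.03,.055,.044),s),w2px("wrist",casep(-.03,-.055,.044),s))
```

```text
7.5833 [ 0.53093564 -0.11253781  0.06615259] [[0.2624, 0.965, 0.001], [0.9649, -0.2624, 0.0029], [0.0031, 0.0002, -1.0]] [-0.22043526 -0.55053199 -0.62110708]
a,b -0.148198228851566 -0.003822405732381491
turn/row [0.0, -0.001, -0.001] n 4
dp [[0.9, -0.0, 0.4], [0.9, -0.0, 0.4], [0.9, -0.0, 0.4], [0.9, -0.0, 0.4]]
notch []
lid_edge []
spatula_tip [(0.56, [320.6, 53.1], [0.556, -0.0176, 0.065])]
[311.35839831 -78.36850984] [175.71014675  11.1939745 ] [448.63487471  10.33620598]
```

move_arm(
  jaw=[1, 1, 1, 1, 1, 1, 1, 1, 1],
  dp=[
    [0.9, -0.1, 0.3],
    [0.9, 0, 0.3],
    [0.9, 0, 0.3],
    [0.8, 0, 0.3],
    [0, 0, 0.4],
    [0, 0, 0.3],
    [0, 0, 0.2],
    [0, 0, 0],
    [0, 0, 0],
  ],
  turn=[
    [0, 0, -0.003],
    [0, 0, 0],
    [0, 0, 0],
    [0, 0, 0],
    [0, 0, 0],
    [0, 0, 0],
    [0, 0, 0],
    [0, 0, 0],
    [0, 0, 0],
  ],
)

```text
time_s: 8.53
position: [0.5386, -0.0791, 0.0449]
tool_rot: [[0.261, 0.965, 0.0], [0.965, -0.261, 0.002], [0.002, -0.0, -1.0]]
ft_force: [0.1, 0.3, -0.7]
grip_width: 0.0149
gripper_force: 98.1
```

move_arm(
  jaw=[1, 1, 1, 1, 1],
  dp=[
    [0, 0, 0.1],
    [0, 0, 0],
    [0, 0, 0.1],
    [0, 0, 0],
    [0, 0, 0],
  ],
  turn=[
    [0, 0, 0],
    [0, 0, 0],
    [0, 0, 0],
    [0, 0, 0],
    [0, 0, 0],
  ],
)

```text
time_s: 8.95
position: [0.5386, -0.0789, 0.0431]
tool_rot: [[0.261, 0.965, 0.001], [0.965, -0.261, 0.002], [0.002, -0.0, -1.0]]
ft_force: [0.3, -0.4, -1.1]
grip_width: 0.0152
gripper_force: 98.1
```

move_arm(
  jaw=[1, 1, 1, 1],
  dp=[
    [0, 0, 0.1],
    [0, 0, 0],
    [0, 0, 0.1],
    [0, 0, 0],
  ],
  turn=[
    [0, 0, 0],
    [0, 0, 0],
    [0, 0, 0],
    [0, 0, 0],
  ],
)

```text
time_s: 9.28
position: [0.5388, -0.0789, 0.0412]
tool_rot: [[0.261, 0.965, 0.001], [0.965, -0.261, 0.002], [0.002, 0.0, -1.0]]
ft_force: [-0.3, -0.7, 3.0]
grip_width: 0.0151
gripper_force: 98.5
```

Run:
```python
from h import *
s=observe(); print(s["position"],s["ft_force"],s["wrist_torque"])
d=np.array(s["position"])-NT; print("a,b",d@E_,d@N_)
```

```text
[ 0.53877628 -0.07891437  0.04118379] [-0.26526707 -0.66146017  3.01164057] [0.15325351 0.02800344 0.11315611]
a,b -0.11369117058084567 -0.002693495357823604
```

The blade touched the sill at TCP z = 0.0412. I raise it 1.5 mm into mid-gap and ease it in.

move_arm(
  jaw=[1, 1, 1, 1, 1, 1, 1],
  dp=[
    [0, 0, -0.16],
    [0, 0, 0],
    [0.5, 0, 0],
    [0.5, 0, 0],
    [0.5, 0, 0],
    [0.4, 0, 0],
    [0, 0, 0],
  ],
  turn=[
    [0, 0, 0],
    [0, 0, 0],
    [0, 0, 0],
    [0, 0, 0],
    [0, 0, 0],
    [0, 0, 0],
    [0, 0, 0],
  ],
)

```text
time_s: 9.87
position: [0.5437, -0.0595, 0.0426]
tool_rot: [[0.26, 0.966, 0.0], [0.966, -0.26, 0.002], [0.002, -0.0, -1.0]]
ft_force: [-0.0, 0.2, -0.3]
grip_width: 0.015
gripper_force: 98.1
```

move_arm(
  jaw=[1, 1, 1, 1, 1, 1, 1],
  dp=[
    [0.4, 0, 0],
    [0.4, 0, 0],
    [0.4, 0, 0],
    [0.4, 0, 0],
    [0.4, 0, 0],
    [0.4, 0, 0],
    [0, 0, 0],
  ],
  turn=[
    [0, 0, 0],
    [0, 0, 0],
    [0, 0, 0],
    [0, 0, 0],
    [0, 0, 0],
    [0, 0, 0],
    [0, 0, 0],
  ],
)

```text
time_s: 10.45
position: [0.55, -0.0366, 0.0427]
tool_rot: [[0.26, 0.966, 0.001], [0.966, -0.26, 0.002], [0.002, -0.0, -1.0]]
ft_force: [-0.8, 0.3, -1.1]
grip_width: 0.0149
gripper_force: 98.1
```

Run:
```python
from h import *
s=observe(); print(s["position"],s["ft_force"],s["wrist_torque"])
d=np.array(s["position"])-NT; print("tip a",d@E_+.0975,"b",d@N_)
# lift path: blade top carries lid edge, theta 0..60
th=np.radians(np.arange(0,66,5)); print("fwd",(150*(1-np.cos(th))).round(1),"up",(150*np.sin(th)).round(1))
```

```text
[ 0.55000427 -0.036585    0.04273759] [-0.75328881  0.29052639 -1.10186134] [-0.00726529 -0.0138911  -0.01543046]
tip a 0.027601877922425883 b -0.002583254350100281
fwd [ 0.   0.6  2.3  5.1  9.  14.1 20.1 27.1 35.1 43.9 53.6 64.  75.  86.6] up [  0.   13.1  26.   38.8  51.3  63.4  75.   86.   96.4 106.1 114.9 122.9
 129.9 135.9]
```

The blade is in about 30 mm without force. Now I ease the lid up.

move_arm(
  jaw=[1, 1, 1, 1, 1, 1, 1],
  dp=[
    [0, 0, -0.15],
    [0, 0, -0.2],
    [0, 0, -0.2],
    [0, 0, -0.2],
    [0, 0, -0.2],
    [0, 0, -0.2],
    [0, 0, 0],
  ],
  turn=[
    [0, 0, 0],
    [0, 0, 0],
    [0, 0, 0],
    [0, 0, 0],
    [0, 0, 0],
    [0, 0, 0],
    [0, 0, 0],
  ],
  force=115,
)

```text
time_s: 11.03
position: [0.5498, -0.0373, 0.0544]
tool_rot: [[0.261, 0.965, 0.0], [0.965, -0.261, 0.002], [0.002, -0.0, -1.0]]
ft_force: [0.6, 2.3, -4.6]
grip_width: 0.0145
gripper_force: 117.1
```

move_arm(
  jaw=[1, 1, 1, 1, 1, 1, 1],
  dp=[
    [0, 0, -0.4],
    [0, 0, -0.4],
    [0, 0, -0.4],
    [0.1, 0, -0.4],
    [0, 0, -0.4],
    [0.1, 0, -0.4],
    [0, 0, 0],
  ],
  turn=[
    [0, 0, 0],
    [0, 0, 0],
    [0, 0, 0],
    [0, 0, 0],
    [0, 0, 0],
    [0, 0, 0],
    [0, 0, 0],
  ],
)

```text
time_s: 11.62
position: [0.5506, -0.0355, 0.0791]
tool_rot: [[0.261, 0.965, 0.001], [0.965, -0.261, 0.002], [0.002, 0.001, -1.0]]
ft_force: [-0.1, -0.2, -4.4]
grip_width: 0.0146
gripper_force: 117.1
```

move_arm(
  jaw=[1, 1, 1, 1, 1, 1, 1, 1, 1, 1, 1, 1],
  dp=[
    [0.2, 0, -0.6],
    [0.2, 0, -0.6],
    [0.2, 0, -0.6],
    [0.3, 0, -0.6],
    [0.3, 0, -0.6],
    [0.3, 0, -0.6],
    [0.4, 0, -0.6],
    [0.4, 0, -0.6],
    [0.4, 0, -0.6],
    [0.5, 0, -0.6],
    [0.5, 0, -0.6],
    [0, 0, 0],
  ],
  turn=[
    [0, 0, 0],
    [0, 0, 0],
    [0, 0, 0],
    [0, 0, 0],
    [0, 0, 0],
    [0, 0, 0],
    [0, 0, 0],
    [0, 0, 0],
    [0, 0, 0],
    [0, 0, 0],
    [0, 0, 0],
    [0, 0, 0],
  ],
)

```text
time_s: 12.62
position: [0.5608, 0.0009, 0.1458]
tool_rot: [[0.26, 0.966, 0.003], [0.966, -0.26, 0.002], [0.002, 0.002, -1.0]]
ft_force: [0.4, -0.5, -2.7]
grip_width: 0.0143
gripper_force: 117.4
```

Run:
```python
from h import *
s=observe(); print(s["time_s"],s["position"],s["ft_force"],s["wrist_torque"])
d=np.array(s["position"])-NT; print("tip a",d@E_+.0975,"b",d@N_)
a,_=cams.get_image("side"); b,_=cams.get_image("scene")
save("lift.png",np.hstack([a[120:420,150:450],b[120:420,200:500]]))
```

```text
12.6167 [0.5607512  0.00089972 0.14582059] [ 0.36605564 -0.54210104 -2.6896551 ] [-0.30345198  0.05927793  0.00164705]
tip a 0.06659084789863333 b -0.0032622374242612905
```

View pics/lift.png

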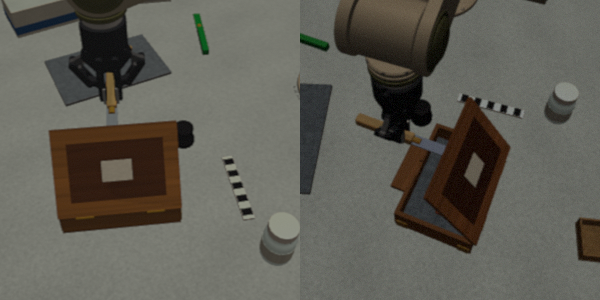

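The side view shows the lid raised about 50° with the blade under its front edge (crop (112,118)). The scene view agrees, with the blade at crop (432,145). Now I push on forward with the blade tip against the underside.

move_arm(
  jaw=[1, 1, 1, 1, 1, 1, 1, 1, 1, 1, 1],
  dp=[
    [0.8, 0, 0],
    [0.8, 0, 0],
    [0.8, 0, 0],
    [0.8, 0, 0],
    [0.8, 0, 0],
    [0.8, 0, 0],
    [0.8, 0, 0],
    [0.8, 0, 0],
    [0.8, 0, 0],
    [0.5, 0, 0],
    [0, 0, 0],
  ],
  turn=[
    [0, 0, 0],
    [0, 0, 0],
    [0, 0, 0],
    [0, 0, 0],
    [0, 0, 0],
    [0, 0, 0],
    [0, 0, 0],
    [0, 0, 0],
    [0, 0, 0],
    [0, 0, 0],
    [0, 0, 0],
  ],
)

```text
time_s: 13.63
position: [0.5803, 0.0759, 0.1444]
tool_rot: [[0.26, 0.966, 0.001], [0.966, -0.26, 0.003], [0.003, 0.0, -1.0]]
ft_force: [0.7, 1.1, -0.8]
grip_width: 0.0144
gripper_force: 117.6
```

```bash
cat > lid.py <<'E'
from h import *
s=observe(); print(s["time_s"],s["position"],s["ft_force"])
d=np.array(s["position"])-NT; print("tip a",d@E_+.0975,"b",d@N_,"z",s["position"][2]+.003)
im,dd=cams.get_image("scene"); save("up_scene.png",im)
c,f=K("scene"); T=T_wc("scene"); v,u=np.mgrid[0:480,0:640]
X=np.stack([(u-c["cx"])/f*dd,-(v-c["cy"])/f*dd,-dd],-1)@T[:3,:3].T+T[:3,3]
A=(X-NT)@E_; B=(X-NT)@N_; Zv=X[...,2]
k=(dd>0)&(Zv>.075)&(Zv<.215)&(abs(B)<.1)&(A>.08)&(A<.22)
m=(abs(B)>.035)&k
for lo in np.arange(.075,.21,.015):
    q=m&(Zv>=lo)&(Zv<lo+.015)
    if q.sum()>5: print("z %.3f"%(lo+.0075),"A med %.4f"%np.median(A[q]),q.sum())
q=m; print("slope deg",90-np.degrees(np.arctan(np.polyfit(Zv[q],A[q],1)[0]))*-1 if q.sum() else None)
r=cams.mark_of("scene","lid_edge"); print([(x["p"],(np.array(x["location"])*[640,480]).round().tolist()) for x in r[:2]])
for t in [70,80,85,90,95]:
    t=np.radians(t); print(np.degrees(t).round(),w2px("scene",casep(.15-.15*np.cos(t),0,.05+.15*np.sin(t))).round())
E
python3 lid.py
```

```text
13.6333 [0.5803491  0.07592311 0.14441153] [ 0.72858961  1.11064945 -0.77205804]
tip a 0.14413018072267592 b -0.002774871739587 z 0.1474115302198714
z 0.112 A med 0.1549 8
z 0.128 A med 0.1547 7
z 0.143 A med 0.1549 8
z 0.158 A med 0.1545 9
z 0.172 A med 0.1543 36
z 0.203 A med 0.1496 385
slope deg 86.0356530965637
[(0.86, [402.0, 274.0])]
70.0 [374. 267.]
80.0 [389. 270.]
85.0 [397. 273.]
90.0 [405. 275.]
95.0 [413. 278.]
```

The lid is at about 88–90°: the lid_edge mark at (402,274) matches the 88° projection, and the depth profile is vertical. I withdraw the blade.

move_arm(
  jaw=[1, 1, 1, 1, 1, 1, 1],
  dp=[
    [-1.5, 0, 0],
    [-3, 0, 0],
    [-3.5, 0, 0],
    [-3.5, 0, 0],
    [-3.5, 0, 0],
    [-1.5, 0, 0],
    [0, 0, 0],
  ],
  turn=[
    [0, 0, 0],
    [0, 0, 0],
    [0, 0, 0],
    [0, 0, 0],
    [0, 0, 0],
    [0, 0, 0],
    [0, 0, 0],
  ],
)

```text
time_s: 14.32
position: [0.5364, -0.0878, 0.1441]
tool_rot: [[0.265, 0.964, 0.001], [0.964, -0.265, 0.002], [0.002, 0.0, -1.0]]
ft_force: [0.7, 0.3, -1.2]
grip_width: 0.0147
gripper_force: 117.7
```

```bash
python3 lid.py
python3 - <<'E'
from h import *
plan(np.array([.4935,-.239,.13]),toolR(np.radians(-1)),12)
E
```

```text
14.3167 [ 0.53643402 -0.08776884  0.14413648] [ 0.69693865  0.27410207 -1.22812908]
tip a -0.025350157082989364 b -0.002722751788073845 z 0.1471364767069362
z 0.112 A med 0.1551 8
z 0.128 A med 0.1548 8
z 0.143 A med 0.1549 8
z 0.158 A med 0.1545 9
z 0.172 A med 0.1542 36
z 0.203 A med 0.1496 380
slope deg 85.99679630330287
[(0.87, [405.0, 275.0])]
70.0 [374. 267.]
80.0 [389. 270.]
85.0 [397. 273.]
90.0 [405. 275.]
95.0 [413. 278.]
turn/row [-0.0, -0.0, 0.11] n 12
dp [[-1.3, -0.0, 0.1], [-1.3, 0.1, 0.1], [-1.3, 0.3, 0.1], [-1.3, 0.4, 0.1], [-1.2, 0.6, 0.1], [-1.1, 0.7, 0.1], [-1.1, 0.8, 0.1], [-1.0, 0.9, 0.1], [-0.9, 1.0, 0.1], [-0.7, 1.1, 0.1], [-0.6, 1.2, 0.1], [-0.5, 1.2, 0.1]]
```

The lid stays upright after the blade is withdrawn. Now back to the mat.

move_arm(
  jaw=[1, 1, 1, 1, 1, 1, 1, 1, 1, 1, 1, 1],
  dp=[
    [-1.3, 0, 0.1],
    [-1.3, 0.1, 0.1],
    [-1.3, 0.3, 0.1],
    [-1.3, 0.4, 0.1],
    [-1.2, 0.6, 0.1],
    [-1.1, 0.7, 0.1],
    [-1.1, 0.8, 0.1],
    [-1, 0.9, 0.1],
    [-0.9, 1, 0.1],
    [-0.7, 1.1, 0.1],
    [-0.6, 1.2, 0.1],
    [-0.5, 1.2, 0.1],
  ],
  turn=[
    [0, 0, 0.11],
    [0, 0, 0.11],
    [0, 0, 0.11],
    [0, 0, 0.11],
    [0, 0, 0.11],
    [0, 0, 0.11],
    [0, 0, 0.11],
    [0, 0, 0.11],
    [0, 0, 0.11],
    [0, 0, 0.11],
    [0, 0, 0.11],
    [0, 0, 0.11],
  ],
)

```text
time_s: 15.42
position: [0.4942, -0.2374, 0.1317]
tool_rot: [[1.0, -0.017, 0.001], [-0.017, -1.0, 0.002], [0.001, -0.002, -1.0]]
ft_force: [0.6, -0.6, -0.4]
grip_width: 0.0144
gripper_force: 117.7
```

move_arm(
  jaw=[1, 1, 1, 1, 1, 1],
  dp=[
    [0, 0, 2],
    [0, 0, 3],
    [0, 0, 2.5],
    [0, 0, 1.5],
    [0, 0, 0],
    [0, 0, 0],
  ],
  turn=[
    [0, 0, 0],
    [0, 0, 0],
    [0, 0, 0],
    [0, 0, 0],
    [0, 0, 0],
    [0, 0, 0],
  ],
)

```text
time_s: 15.92
position: [0.4942, -0.237, 0.0417]
tool_rot: [[1.0, -0.012, -0.0], [-0.012, -1.0, 0.003], [-0.0, -0.003, -1.0]]
ft_force: [-0.0, -0.3, -0.2]
grip_width: 0.0144
gripper_force: 117.7
```

Run:
```python
from h import *
s=observe(); print(s["time_s"],s["position"],np.round(s["tool_rot"],4).tolist(),s["ft_force"])
# in-hand tilt check: depth of blade in wrist picture
im,d=cams.get_image("wrist"); c,f=K("wrist"); T=np.array(c["tool_from_camera"])
for v in [60,80,110,140,180,210]:
    dd=np.median(d[v-2:v+3,308:334]); print(v,(T@np.array([(320-c["cx"])/f*dd,-(v-c["cy"])/f*dd,-dd,1]))[:3].round(4))
row=im[120].astype(int); print(row[250:400:6].tolist())
```

```text
15.9167 [ 0.49418186 -0.23701433  0.04172004] [[0.9999, -0.012, -0.0001], [-0.012, -0.9999, 0.0028], [-0.0001, -0.0028, -1.0]] [-0.04770846 -0.32552861 -0.18344489]
60 [ 0.0944 -0.0007 -0.0038]
80 [ 0.088  -0.0007 -0.0038]
110 [ 0.078  -0.0007 -0.0037]
140 [ 0.0675 -0.0007 -0.0038]
180 [ 0.0528 -0.0007 -0.0037]
210 [ 0.0412 -0.0007 -0.0038]
[[113, 119, 121], [121, 129, 130], [115, 121, 124], [118, 125, 128], [123, 130, 132], [119, 125, 128], [111, 118, 120], [127, 134, 136], [174, 183, 197], [179, 187, 201], [174, 182, 197], [173, 181, 194], [175, 183, 197], [177, 186, 199], [172, 180, 194], [174, 182, 195], [173, 181, 195], [118, 125, 126], [135, 142, 145], [145, 154, 156], [143, 151, 154], [134, 141, 143], [126, 133, 135], [124, 131, 133], [117, 123, 126]]
```

move_arm(
  jaw=[1, 1, 1, 1, 1, 1],
  dp=[
    [0, 0, 1],
    [0, 0, 0.8],
    [0, 0, 0.5],
    [0, 0, 0.2],
    [0, 0, 0.1],
    [0, 0, 0],
  ],
  turn=[
    [0, 0, 0],
    [0, 0, 0],
    [0, 0, 0],
    [0, 0, 0],
    [0, 0, 0],
    [0, 0, 0],
  ],
)

```text
time_s: 16.47
position: [0.4937, -0.238, 0.0157]
tool_rot: [[1.0, -0.013, 0.0], [-0.013, -1.0, 0.002], [0.0, -0.002, -1.0]]
ft_force: [-0.0, -0.0, 0.3]
grip_width: 0.0146
gripper_force: 117.7
```

move_arm(
  jaw=[1, 1],
  dp=[
    [0, 0, 0.1],
    [0, 0, 0],
  ],
  turn=[
    [0, 0, 0],
    [0, 0, 0],
  ],
)

```text
time_s: 16.63
position: [0.4938, -0.238, 0.0149]
tool_rot: [[1.0, -0.013, 0.001], [-0.013, -1.0, 0.002], [0.001, -0.002, -1.0]]
ft_force: [0.4, 0.3, -0.2]
grip_width: 0.0148
gripper_force: 117.7
```

move_arm(
  jaw=[1, 1],
  dp=[
    [0, 0, 0.1],
    [0, 0, 0],
  ],
  turn=[
    [0, 0, 0],
    [0, 0, 0],
  ],
)

```text
time_s: 16.8
position: [0.4938, -0.238, 0.0141]
tool_rot: [[1.0, -0.013, 0.001], [-0.013, -1.0, 0.002], [0.001, -0.002, -1.0]]
ft_force: [0.6, -0.2, 2.3]
grip_width: 0.0147
gripper_force: 118.1
```

The spatula is resting on the mat. I release it and lift.

move_arm(
  jaw=[2.2, 3, 4, 5, 5, 5, 5, 5, 5, 5, 5],
  dp=[
    [0, 0, 0],
    [0, 0, 0],
    [0, 0, 0],
    [0, 0, 0],
    [0, 0, 0],
    [0, 0, -1],
    [0, 0, -3],
    [0, 0, -4],
    [0, 0, -4],
    [0, 0, -4],
    [0, 0, 0],
  ],
  turn=[
    [0, 0, 0],
    [0, 0, 0],
    [0, 0, 0],
    [0, 0, 0],
    [0, 0, 0],
    [0, 0, 0],
    [0, 0, 0],
    [0, 0, 0],
    [0, 0, 0],
    [0, 0, 0],
    [0, 0, 0],
  ],
  force=20,
)

```text
time_s: 17.72
position: [0.4959, -0.2398, 0.1823]
tool_rot: [[1.0, -0.013, 0.012], [-0.013, -1.0, -0.007], [0.012, 0.007, -1.0]]
ft_force: [-0.1, -1.7, -0.2]
grip_width: 0.0499
gripper_force: 0.0
```

```bash
python3 lid.py | grep -v ^z
python3 - <<'E'
from h import *
a,_=cams.get_image("side"); b,_=cams.get_image("scene"); w,_=cams.get_image("wrist")
r=lambda i:cv2.resize(i,(400,300),interpolation=cv2.INTER_AREA)
save("end.png",np.vstack([np.hstack([r(a),r(b)]),np.hstack([r(w),r(w)*0])]))
s=observe(); print(s["position"],s["grip_width"])
E
```

```text
17.7167 [ 0.4959041  -0.23981783  0.18231742] [-0.05902426 -1.71119161 -0.19811314]
tip a -0.18270811502740827 b -0.0029270356009952576 z 0.18531742025109876
slope deg 86.01273973631861
[(0.65, [403.0, 272.0])]
70.0 [374. 267.]
80.0 [389. 270.]
85.0 [397. 273.]
90.0 [405. 275.]
95.0 [413. 278.]
[ 0.49304248 -0.2377628   0.17259267] 0.049758683734546054
```

View pics/end.png

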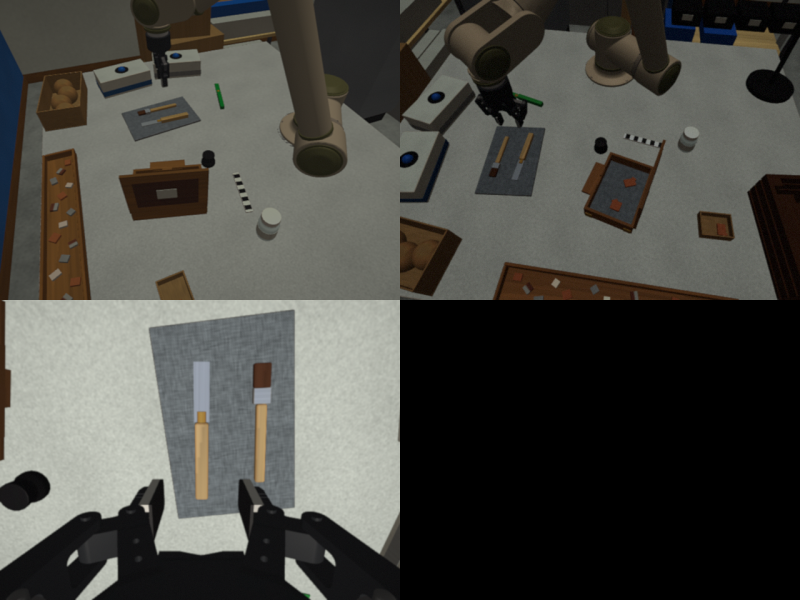

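The last picture shows the lid standing upright (side view (165,190), scene view (650,185)) with the sherds in the case. The spatula lies flat on the mat at (201,430) in the wrist view, and the brush is untouched beside it. The gripper is clear, so I hand in.

```bash
python3 -c "
from rig import ticket
print(ticket.close_job())"
```

```text
the job is handed in; nothing more can be done
None
```

The job is handed in at about 18 s of the 72 s: the blade alone raised the lid to about 50° and then pushed it to about upright, where it stayed; the spatula lies flat on the mat, and the last pictures show nothing else moved.

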